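Pack the V-block and close the case on its folding stay

TASK

Put the steel V-block away first: set it down, without dropping it, upright on the floor of the blue case. Then press the case's locked lid stay down at its orange knee pad until it breaks well past straight, and lower the lid gently, without slamming, until it is fully shut. Leave the other steel block and the spanner where they are.

Things in the scene. Friction and masses are not known exactly. Their poses are not given: they have to be found in the camera images.
- v_block_center (a point): Centre (half-way up) of the loose grey steel V-block, 40 mm (its x) x 35 mm (its y) x 30 mm high (its z, up), about 0.15 to 0.31 kg. A 90-degree vee is cut in its top; it stands upright on the bench. Grasp it across the 35 mm (along its y).
- end_block_center (a point): Centre (half-way up) of the other loose steel block, a plain rectangular block with a cross hole, 32 (x) x 38 (y) x 45 mm high; not to be moved. The two blocks may change places.
- spanner: Loose combination spanner, 178 mm long (along its y), 10 mm high, lying flat; origin on the bench under its middle. Not to be moved.
- chest: The blue sheet-steel case, fixed to the bench: 200 mm deep (its x, pointing from the front wall towards the hinge at the back) x 260 mm wide (its y) x 115 mm high, walls 4 mm, open at the top. Origin on the bench under its centre. A black carrying handle stands 22 mm out from the front wall.
- chest_floor (a point): Centre of the case's inner floor (black liner), 6 mm above the bench. The shut lid and folded stay leave 35 mm above the floor everywhere, enough for the V-block.
- lid_hinge (a point): Middle of the lid's hinge line, on the back top edge of the case (chest x = +100 mm, height 115 mm); the hinge runs along the case's y.
- lid_edge (a point): Middle of the lid's free edge, at its outer face. The lid is a shallow blue tray 200 x 260 mm, 25 mm deep, standing open at 80 degrees from shut: it leans 10 degrees towards the front, its outer (top when shut) face looking to the back. Open, this point is 315 mm above the bench and 10 mm to the front of the hinge line; shut, it is at the top of the case's front, 140 mm above the bench.
- lid (a joint): Lid angle in rad: 0 standing open as found, growing as it is lowered, 1.396 fully shut on the rim. The hinge is stiff: the lid stays wherever it is left, and needs roughly 4 to 8 N at its free edge, pushed from its outer face, once the stay is broken. With the stay locked it does not go down.
- knee_pad (a point): Centre of the top face of the orange thumb pad at the knee of the steel folding stay, on the inside of the case's -y side wall; the pad is 26 mm along the stay x 28 mm across (along the case's y), 7 mm thick; its centre is 36 mm inside the outer face of the wall, near half-way between hinge and front wall and about 40 mm above the rim. Locked, the pad slopes 24 degrees, rising towards the hinge; press it downwards (and slightly towards the back).
- stay_knee (a joint): Fold of the stay's knee in rad: 0 locked over centre, 0.17 straight, above 0.35 broken, about 1.9 with the lid shut. The two 89 mm links run from the side wall to the lid; the knee folds down into the case. Breaking takes 5 to 9 N on the pad, rising to 15 N further down as it draws the lid along; 0.35 is reached with the pad 16 mm down, 0.6 at 27 mm. It stays where it is left.

How it is judged:
On the way, in this order (a step that is already met when the one before it is completed fails the run):
1. the V-block stands upright on the case floor, released (x of v_block_center in the frame of chest between -0.1 and 0.1 m and y of v_block_center in the frame of chest between -0.13 and 0.13 m and z of v_block_center in the frame of chest below 0.027 m and angle between v_block_center's own z axis and vertical below 0.15 rad and linear speed of v_block below 0.03 m/s and contact force between the fingers and v_block below 0.1 N), for 0.2 s.
2. the stay is broken: its knee folded well past straight (value of joint stay_knee above 0.35 rad), for 0.1 s.
At the end, for the whole second after the job is handed in: The lid is fully shut (joint above 1.355 of 1.396 rad) and still, and the V-block stands at rest and released on the floor of the case, upright within 0.15 rad (all of step 1 and value of joint lid above 1.355 rad and velocity of joint lid below 0.05 rad/s); the robot touches nothing.
It fails at once if the V-block is dropped into the case (faster than 0.7 m/s below the rim) (x of v_block_center in the frame of chest between -0.1 and 0.1 m and y of v_block_center in the frame of chest between -0.13 and 0.13 m and z of v_block_center in the frame of chest below 0.1 m and linear speed of v_block above 0.7 m/s).
It fails at once if the lid is slammed (faster than 2 rad/s in the last 0.3 rad) (value of joint lid above 1.1 rad and velocity of joint lid above 2 rad/s).
It fails at once if the other steel block is moved more than 30 mm (distance of end_block_center from where it was at the start of the episode above 0.03 m).
It fails at once if the spanner is moved more than 30 mm (distance of spanner from where it was at the start of the episode above 0.03 m).
It also fails if it takes over 70 s, if anything falls off the work surface, if the arm or the gripper's body presses on something with over 40 N, if the wrist force passes 120 N, or if a joint passes its speed limit or range.

ROBOT

A 7-joint arm with a two-finger parallel gripper is mounted at the origin on a cart in front of the work surface, level with it; the furniture and walls round the work are solid. World frame = base frame: x ahead of the robot, y to its left, z up, the work surface at z = 0. Lengths are in m, angles in rad, forces in N, time in s.
With the tool pointing down it reaches from about 0.425 to 0.875 m from the base axis. Payload 4.7 kg.
Tool frame: the origin (TCP) lies at the very end of the fingers, on their centre line; the grasp point (between the pads) lies 19 mm behind it; z points along the fingers, y is the line along which they close (so a half turn about z gives the same grasp; the last joint's range is limited). The gripper opens to 85 mm and grips with 20 to 120 N. Pads are 22 mm wide; open, the fingers measure 114 mm over their backs; the gripper's body (76 mm by 85 mm) begins 54 mm behind the grasp point. The pads swing forward as they close: fully open they stand 13 mm farther back than shut.
Start: joints at [1.36, 0.321, -0.07, 1.45, 0.023, 1.371, -0.057], TCP at [0.145, -0.634, 0.231] pointing down, gripper open.
Joint ranges: [-2.86, 2.86], [-0.3, 2.09], [-1.38, 1.24], [0.06, 2.45], [-1.56, 4.7], [0.09, 2.05], [-2.69, 2.69]. Speed limits (rad/s): [2.57, 2.57, 3.14, 3.14, 3.14, 3.14, 3.14].

INTERFACE

Orientations are given as [roll, pitch, yaw] about the fixed x, y, z axes, in that order (R = Rz(yaw) Ry(pitch) Rx(roll)).
In Python, from plant import ctrl, optics, job_done gives the robot as it stands.
- The arm moves only by the tool carry_out, never from a script. Its argument "rows" is a list of rows, each an object of numbers: "claw": the opening in per cent of the stroke, from 0 (shut) to 100 (fully open); "dx", "dy", "dz": the shift along the tool's x, y, z in m; "spin": the turn about the tool's z in degrees. In form: [{"claw": .., "dx": .., "dy": .., "dz": .., "spin": ..}, ...]. A call has 1 to 12 rows; each row shifts and turns the commanded pose from where the row before left it, along the tool's axes as they then stand; what a row does not reach is not made up. A row lasts 1/8 s, in which the tool goes at most 62.5 mm and 10.7 degrees, less where a joint would pass 70% of its speed; a pose out of reach is approached as far as the arm can. A call is refused whole if a number of a shift passes 0.0625 or a number of a turn 10.7, either way. A call with a gripper value outside its range is refused whole. The fingers move at their own pace and stop on an object; "grip_force" is the grip in N (left out, the last holds). Time passes only in rows, so rows that do not move let the fingers close. It gives the time, the measured TCP pose, the force, the opening and the grip force at its end, in the units of the state.
- ctrl.state(): the state, without advancing time (a new reading comes with each control period).
- optics.capture(name): name is "scene" or "top"; returns a dict with "img" (420x560x3 uint8, red, green, blue), "camera_matrix" (3x3 intrinsics, pixels), "R" (3x3) and "t" (3): a world point X has camera coordinates R X + t. Camera axes: x right, y down, z forward; pixel columns grow to the right and rows downward; lengths in m; the calibration is good to about 2 mm. A picture is of the moment at which its call begins. There is no depth.
- job_done(): hands the job in; it is judged then, once.
The state is a dict: "t": time; "joint_positions": joint angles; "joint_velocities": joint speeds; "joint_efforts": joint torques, N m; "position": TCP position; "orientation": TCP orientation; "wrist_force": force on the tool from outside, world axes, zero at the start; "wrist_torque": the same for the moment, N m; "width": finger opening in m; "finger_force": force on a finger pad.
Only numpy, scipy, OpenCV 4.12 (cv2) and the standard library are available. Lean on these libraries where they do the work, as an engineer would, in place of code of your own. Each camera call takes 0.05 s, during which the arm holds its last target. There are 200 camera calls.

## Working session

There is one attempt and no reset: what is moved stays moved. The work goes in short steps, Python scripts to look and compute and a tool call to move; the robot and the scene stay as the last step left them, time stands still between calls to the robot, and variables do not carry over. Pictures are saved under pics/ and viewed, at most 10 in all, crops included, and the job is handed in when it is done.

Besides the shell and the picture viewer there is one more tool, called after "Request:" as a command line: name --argument value ..., lists and objects as JSON in quotes. carry_out: Moves the arm, as the interface text tells. Its arguments: {"type":"object","properties":{"rows":{"type":"array","items":{"type":"object","properties":{"claw":{"type":"number"},"dx":{"type":"number"},"dy":{"type":"number"},"dz":{"type":"number"},"spin":{"type":"number"}}}},"grip_force":{"type":"number"}},"required":["rows"]}

```bash
mkdir -p pics; python3 - <<'E'
from plant import ctrl, optics
import cv2,pickle
d={}
for n in("scene","top"):
    d[n]=optics.capture(n); cv2.imwrite(f"pics/{n}0.png",d[n]["img"][:,:,::-1])
    print(n,d[n]["camera_matrix"].tolist(),d[n]["R"].round(4).tolist(),d[n]["t"])
pickle.dump(d,open("c0.pkl","wb")); print(ctrl.state())
E
```

```text
scene [[447.4097280634608, 0.0, 280.37141832224967], [0.0, 447.4097280634608, 207.69795459661765], [0.0, 0.0, 1.0]] [[-0.6811, -0.732, 0.0184], [-0.5262, 0.4718, -0.7075], [0.5092, -0.4915, -0.7065]] [0.41713275 0.3929565  0.88355449]
top [[495.8061747774534, 0.0, 274.7304624578491], [0.0, 495.8061747774534, 204.47787734326846], [0.0, 0.0, 1.0]] [[0.0182, -0.9995, 0.026], [-0.9944, -0.0208, -0.1039], [0.1044, -0.0239, -0.9942]] [0.03012405 0.59202001 1.28943363]
{'t': 0.1, 'joint_positions': array([ 1.36006105,  0.32174994, -0.07006086,  1.45158082,  0.02258809,
        1.37078809, -0.05691038]), 'joint_velocities': array([ 1.63801065e-03, -2.05103155e-03,  1.38179690e-03, -7.62379773e-04,
        8.94097777e-04, -7.39134048e-04,  1.98606899e-05]), 'joint_efforts': array([-7.29409148e-04, -4.94879508e+01, -3.84257678e-01, -3.15212989e+01,
        1.31046359e-02,  7.38413102e-03,  5.50488167e-06]), 'position': array([ 0.14474848, -0.63317562,  0.23031802]), 'orientation': array([-3.13985506e+00,  9.00255995e-05,  2.24828424e-01]), 'wrist_force': array([0.53922058, 0.31491976, 0.41265865]), 'wrist_torque': array([-0.0278177 , -0.00101815, -0.05258186]), 'finger_force': 0.0, 'width': 0.08551320166486706}
```

View pics/scene0.png

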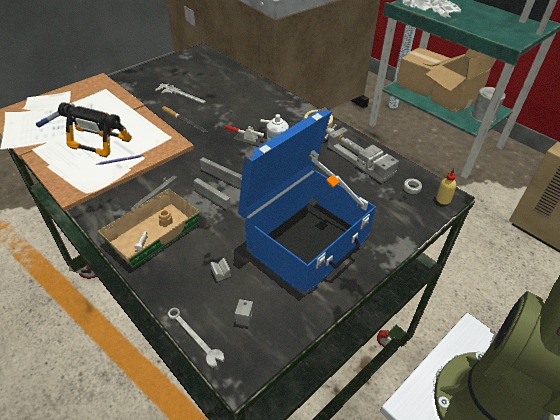

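View pics/top0.png

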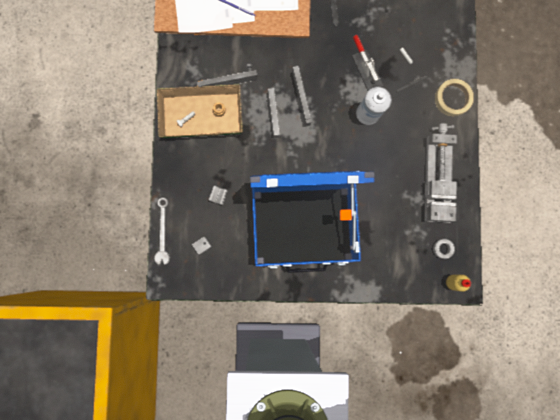

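The scene view shows the V-block near (220,269), the plain block at (243,313), the spanner at (195,340), the case at (310,240) and the orange pad at (333,181). In the top view they are at (218,195), (201,245), (162,230), (305,225) and (345,215).

```bash
cat > h.py <<'E'
import numpy as np,cv2
def ray(c,uv):
    K,R,t=c["camera_matrix"],c["R"],c["t"]
    return -R.T@t, R.T@np.linalg.solve(K,np.array([uv[0],uv[1],1.]))
def plane(c,uv,z):
    o,d=ray(c,uv); return o+d*(z-o[2])/d[2]
def tri(c1,p1,c2,p2):
    A=[];b=[]
    for c,p in((c1,p1),(c2,p2)):
        o,d=ray(c,p); d/=np.linalg.norm(d); M=np.eye(3)-np.outer(d,d); A.append(M); b.append(M@o)
    return np.linalg.lstsq(np.vstack(A),np.hstack(b),rcond=None)[0]
def proj(c,X):
    p=c["camera_matrix"]@(c["R"]@X+c["t"]); return p[:2]/p[2]
E
python3 - <<'E'
import pickle,cv2,numpy as np
from h import *
d=pickle.load(open("c0.pkl","rb")); T=d["top"];S=d["scene"]
def crop(c,x,y,w,h,s): return cv2.resize(c["img"][y:y+h,x:x+w,::-1],None,fx=s,fy=s,interpolation=cv2.INTER_CUBIC)
a=crop(T,180,160,200,120,4); cv2.imwrite("pics/a.png",a)
b=np.hstack([crop(S,200,250,60,90,6),crop(T,190,180,70,90,6)[:540]]); cv2.imwrite("pics/b.png",b)
c=[]
for C in(T,S):
    h=cv2.cvtColor(C["img"],cv2.COLOR_RGB2HSV); m=cv2.inRange(h,(5,180,150),(18,255,255))
    n,l,s,ce=cv2.connectedComponentsWithStats(m)
    for i in range(1,n):
        if s[i,4]>20: print(s[i],ce[i])
E
```

```text
[340 209  12  12 120] [345.05       214.45833333]
[ 67 133  12  15  83] [ 70.96385542 141.65060241]
[ 96 142  12  14  82] [102.58536585 149.98780488]
[327 175  13  12  86] [332.65116279 180.44186047]
[  29  254  178  166 4528] [115.96532686 345.53754417]
```

View pics/a.png

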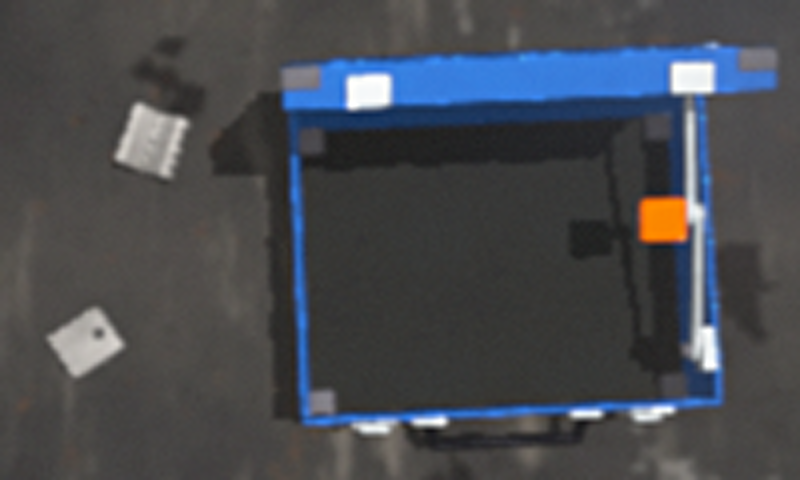

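View pics/b.png

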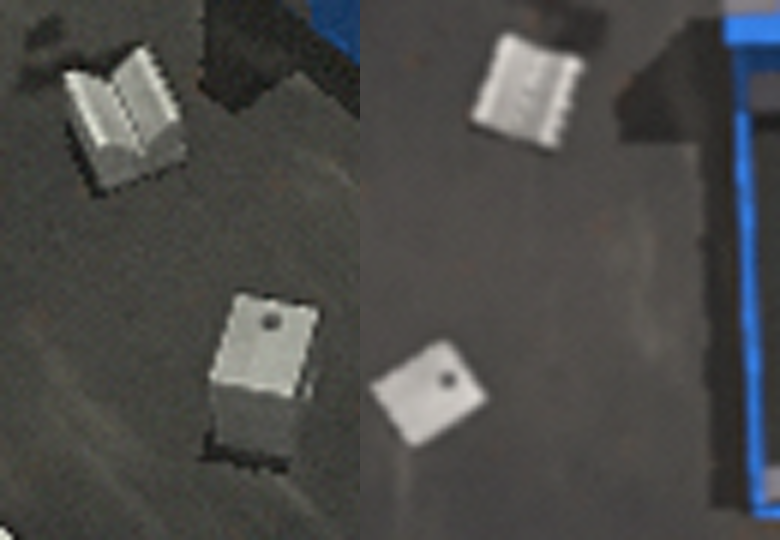

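The crops show the V-block's top corners at about (214.5,185.8), (227.5,190.2), (222.5,205.2), (208.5,200) in the top view. In the scene view they are at about (210.8,262), (224.2,258), (230.8,270.8), (217,275). The case rim's front corners are at about (256,265.5) and (360,260.5).

```bash
python3 - <<'E'
import pickle
from h import *
np.set_printoptions(precision=4,suppress=True)
d=pickle.load(open("c0.pkl","rb")); T=d["top"];S=d["scene"]
t=np.array([(138,103),(190,121),(170,181),(114,160)])/4+[180,160]
s=np.array([(65,72),(145,48),(185,125),(102,150)])/6+[200,250]
for c,p in((T,t),(S,s)):
    q=np.array([plane(c,x,.03)[:2] for x in p]); e=np.roll(q,-1,0)-q
    print(q.tolist(),"c",q.mean(0),"len",np.linalg.norm(e,axis=1),"ang",np.degrees(np.arctan2(e[:,1],e[:,0])))
e=np.array([(48,340),(98,306),(126,344),(76,378)])/4+[180,160]
print("end",[plane(T,x,.045)[:2] for x in e])
print("pad",tri(T,(345.05,214.46),S,(332.65,180.44)))
# rim corners outer, z=.115
for n,p in dict(FL=(304,424),FR=(721,403),BL=(290,108),BR=(705,100)).items(): print(n,plane(T,np.array(p)/4+[180,160],.115))
for n,p in dict(Fl=(244,232),Fc=(313,291),Fr=(375,207)).items(): print(n,plane(S,p,.115))
for p in((163,201),(163,260)):print("sp",plane(T,p,.01))
m=cv2.inRange(cv2.cvtColor(T["img"],cv2.COLOR_RGB2HSV),(100,120,90),(125,255,255))
ctr=max(cv2.findContours(m,0,2)[0],key=cv2.contourArea)
print(cv2.approxPolyDP(ctr,4,True)[:,0].tolist())
print("yellow", [plane(T,p,z) for p in((158,292),(0,296)) for z in (0,.2)])
E
```

```text
[[0.6381777937678759, 0.20315259955299142], [0.626837842566045, 0.1682488801388416], [0.5863987865081384, 0.18036490950122158], [0.5996371127765228, 0.2178639124794458]] c [0.6128 0.1924] len [0.0367 0.0422 0.0398 0.0413] ang [-107.9986  163.3211   70.5554  -20.8923]
[[0.6401953845639076, 0.20580692392945454], [0.6283212722622957, 0.17422031807595922], [0.5867804790831489, 0.18643855169578566], [0.59911802104479, 0.2183175047252292]] c [0.6136 0.1962] len [0.0337 0.0433 0.0342 0.0429] ang [-110.6024  163.61     68.843   -16.9387]
end [array([0.4794, 0.2552]), array([0.5021, 0.2235]), array([0.4778, 0.2046]), array([0.4552, 0.2362])]
pad [ 0.5582 -0.1254  0.1531]
FL [0.4296 0.087  0.115 ]
FR [ 0.447  -0.1703  0.115 ]
BL [0.6251 0.1001 0.115 ]
BR [ 0.6359 -0.1601  0.115 ]
Fl [0.6007 0.1298 0.115 ]
Fc [0.3778 0.1285 0.115 ]
Fr [ 0.4477 -0.1648  0.115 ]
sp [0.5966 0.342  0.01  ]
sp [0.439  0.3354 0.01  ]
[[373, 178], [365, 178], [363, 171], [259, 175], [259, 182], [250, 183], [255, 265], [360, 260], [359, 252], [350, 260], [258, 264], [255, 191], [349, 190], [348, 174], [357, 174], [359, 182]]
yellow [array([0.3541, 0.3471, 0.    ]), array([0.3689, 0.3063, 0.2   ]), array([0.3369, 0.7605, 0.    ]), array([0.3543, 0.6582, 0.2   ])]
```

```bash
cat >> h.py <<'E'
from scipy.spatial.transform import Rotation as Rn
def plan(*wps,step=.055):
    """world waypoints -> total tool-axis shifts and row counts"""
    from plant import ctrl
    s=ctrl.state(); R=Rn.from_euler('xyz',s["orientation"]).as_matrix(); p=np.array(s["position"])
    print("pos",p.round(4),"rpy",s["orientation"].round(3),"F",s["wrist_force"].round(1),"w",round(s["width"],4),"t",s["t"])
    for w in wps:
        v=R.T@(np.array(w)-p); n=max(1,int(np.ceil(abs(v).max()/step))); print(w,n,"x",(v/n).round(4)); p=np.array(w)
E
echo
```

Request:
carry_out --rows '[{"claw":100,"spin":10.1},{"spin":10.1,"claw":100},{"spin":10.2,"claw":100},{"claw":100}]'

```text
$.rows[0]: bad value
```

```bash
python3 -c "
from h import *
plan((.4,-.3,.25),(.45,0,.25),(.48,.19,.25),(.613,.194,.15))"
```

```text
pos [ 0.1447 -0.6332  0.2303] rpy [-3.14   0.     0.225] F [0.5 0.3 0.4] w 0.0855 t 0.1
(0.4, -0.3, 0.25) 6 x [ 0.0539 -0.0447 -0.0032]
(0.45, 0, 0.25) 6 x [ 0.0193 -0.0469  0.0001]
(0.48, 0.19, 0.25) 4 x [ 0.0179 -0.0446  0.0001]
(0.613, 0.194, 0.15) 3 x [0.0435 0.0086 0.0333]
```

All fields are needed, it seems.

Request:
carry_out --rows '[{"claw":100,"dx":0,"dy":0,"dz":0,"spin":10.1},{"claw":100,"dx":0,"dy":0,"dz":0,"spin":10.1},{"claw":100,"dx":0,"dy":0,"dz":0,"spin":10.2},{"claw":100,"dx":0,"dy":0,"dz":0,"spin":0}]'

```text
t: 0.6
position: [0.1449, -0.6334, 0.2308]
orientation: [-3.141, 0.001, -0.304]
wrist_force: [0.4, 0.6, 0.2]
width: 0.0853
finger_force: 0.0
```

```bash
python3 -c "
from h import *
plan((.4,-.3,.25),(.45,0,.25),(.48,.19,.25),(.613,.194,.15))"
```

```text
pos [ 0.1449 -0.6334  0.2308] rpy [-3.141e+00  1.000e-03 -3.040e-01] F [0.4 0.6 0.2] w 0.0853 t 0.6
(0.4, -0.3, 0.25) 8 x [ 0.018  -0.0493 -0.0024]
(0.45, 0, 0.25) 6 x [-0.007  -0.0502  0.    ]
(0.48, 0.19, 0.25) 4 x [-0.0071 -0.0476  0.    ]
(0.613, 0.194, 0.15) 3 x [ 0.0419 -0.0145  0.0333]
```

Request:
carry_out --rows '[{"claw":100,"dx":0.018,"dy":-0.049,"dz":-0.003,"spin":0},{"claw":100,"dx":0.018,"dy":-0.049,"dz":-0.003,"spin":0},{"claw":100,"dx":0.018,"dy":-0.049,"dz":-0.003,"spin":0},{"claw":100,"dx":0.018,"dy":-0.049,"dz":-0.003,"spin":0},{"claw":100,"dx":0.018,"dy":-0.049,"dz":-0.003,"spin":0},{"claw":100,"dx":0.018,"dy":-0.049,"dz":-0.003,"spin":0},{"claw":100,"dx":0.018,"dy":-0.049,"dz":-0.003,"spin":0},{"claw":100,"dx":0.018,"dy":-0.049,"dz":-0.003,"spin":0},{"claw":100,"dx":0,"dy":0,"dz":0,"spin":0}]'

```text
t: 1.72
position: [0.4033, -0.2988, 0.2558]
orientation: [-3.141, -0.001, -0.293]
wrist_force: [-0.8, -1.0, 0.9]
width: 0.0856
finger_force: 0.0
```

Request:
carry_out --rows '[{"claw":100,"dx":-0.007,"dy":-0.05,"dz":0,"spin":0},{"claw":100,"dx":-0.007,"dy":-0.05,"dz":0,"spin":0},{"claw":100,"dx":-0.007,"dy":-0.05,"dz":0,"spin":0},{"claw":100,"dx":-0.007,"dy":-0.05,"dz":0,"spin":0},{"claw":100,"dx":-0.007,"dy":-0.05,"dz":0,"spin":0},{"claw":100,"dx":-0.007,"dy":-0.05,"dz":0,"spin":0},{"claw":100,"dx":-0.007,"dy":-0.048,"dz":0,"spin":0},{"claw":100,"dx":-0.007,"dy":-0.048,"dz":0,"spin":0},{"claw":100,"dx":-0.007,"dy":-0.048,"dz":0,"spin":0},{"claw":100,"dx":-0.007,"dy":-0.048,"dz":0,"spin":0},{"claw":100,"dx":0,"dy":0,"dz":0,"spin":0}]'

```text
t: 3.1
position: [0.481, 0.1907, 0.2552]
orientation: [-3.139, 0.001, -0.297]
wrist_force: [-0.3, -0.7, 0.2]
width: 0.0853
finger_force: 0.0
```

```bash
python3 -c "
from h import *
plan((.613,.194,.15),(.613,.194,.05),(.613,.194,.007))"
```

```text
pos [0.481  0.1907 0.2552] rpy [-3.139e+00  1.000e-03 -2.970e-01] F [-0.3 -0.7  0.2] w 0.0853 t 3.1
(0.613, 0.194, 0.15) 3 x [ 0.0418 -0.0138  0.0351]
(0.613, 0.194, 0.05) 2 x [0.0001 0.0001 0.05  ]
(0.613, 0.194, 0.007) 1 x [0.0001 0.0001 0.043 ]
```

Request:
carry_out --rows '[{"claw":100,"dx":0.042,"dy":-0.014,"dz":0.035,"spin":0},{"claw":100,"dx":0.042,"dy":-0.014,"dz":0.035,"spin":0},{"claw":100,"dx":0.042,"dy":-0.014,"dz":0.035,"spin":0},{"claw":100,"dx":0,"dy":0,"dz":0.03,"spin":0},{"claw":100,"dx":0,"dy":0,"dz":0.03,"spin":0},{"claw":100,"dx":0,"dy":0,"dz":0.03,"spin":0},{"claw":100,"dx":0,"dy":0,"dz":0.03,"spin":0},{"claw":100,"dx":0,"dy":0,"dz":0,"spin":0}]'

```text
t: 4.1
position: [0.6127, 0.1859, 0.0273]
orientation: [3.137, 0.004, -0.306]
wrist_force: [-0.4, -0.2, -0.2]
width: 0.0853
finger_force: 0.0
```

```bash
python3 - <<'E'
from h import *
from plant import optics
plan((.613,.194,.007))
S=optics.capture("scene");T=optics.capture("top")
f=lambda c,x,y,w,h,s: cv2.resize(c["img"][y:y+h,x:x+w,::-1],None,fx=s,fy=s,interpolation=cv2.INTER_CUBIC)
cv2.imwrite("pics/g.png",np.hstack([f(S,170,200,100,110,4),f(T,170,140,100,110,4)]))
E
```

```text
pos [0.6127 0.1859 0.0273] rpy [ 3.137  0.004 -0.306] F [-0.4 -0.2 -0.2] w 0.0853 t 4.1
(0.613, 0.194, 0.007) 1 x [-0.002  -0.0079  0.0203]
```

View pics/g.png

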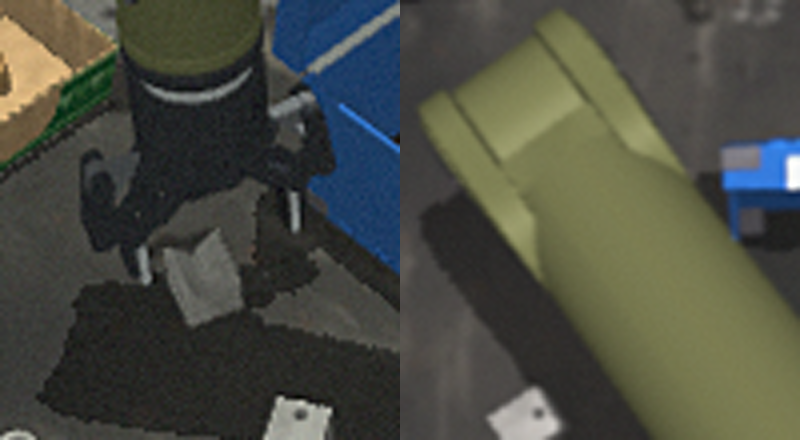

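The block at (205,280) in the crop sits between the fingers, nearer to the left one. I'll correct by 8 mm, go down and close.

Request:
carry_out --rows '[{"claw":100,"dx":-0.002,"dy":-0.008,"dz":0,"spin":0},{"claw":100,"dx":0,"dy":0,"dz":0.01,"spin":0},{"claw":100,"dx":0,"dy":0,"dz":0.01,"spin":0},{"claw":100,"dx":0,"dy":0,"dz":0,"spin":0},{"claw":60,"dx":0,"dy":0,"dz":0,"spin":0},{"claw":45,"dx":0,"dy":0,"dz":0,"spin":0},{"claw":35,"dx":0,"dy":0,"dz":0,"spin":0},{"claw":20,"dx":0,"dy":0,"dz":0,"spin":0},{"claw":20,"dx":0,"dy":0,"dz":0,"spin":0},{"claw":20,"dx":0,"dy":0,"dz":0,"spin":0}]' --grip_force 50

```text
t: 5.45
position: [0.6153, 0.1975, 0.0108]
orientation: [-3.141, -0.001, -0.306]
wrist_force: [0.0, -0.4, 4.4]
width: 0.0342
finger_force: 51.7
```

Request:
carry_out --rows '[{"claw":20,"dx":0,"dy":0,"dz":-0.02,"spin":0},{"claw":20,"dx":0,"dy":0,"dz":-0.04,"spin":0},{"claw":20,"dx":0,"dy":0,"dz":-0.05,"spin":0},{"claw":20,"dx":0,"dy":0,"dz":-0.05,"spin":0},{"claw":20,"dx":0,"dy":0,"dz":-0.05,"spin":0},{"claw":20,"dx":0,"dy":0,"dz":0,"spin":0}]'

```text
t: 6.2
position: [0.6166, 0.1991, 0.2259]
orientation: [-3.137, -0.007, -0.305]
wrist_force: [0.9, 0.1, -2.1]
width: 0.0341
finger_force: 51.2
```

```bash
python3 -c "
from h import *
plan((.5,.19,.22),(.516,-.006,.22),(.516,-.006,.05),step=.045)"
```

```text
pos [0.6166 0.1991 0.2259] rpy [-3.137 -0.007 -0.305] F [ 0.9  0.1 -2.1] w 0.0341 t 6.2
(0.5, 0.19, 0.22) 3 x [-0.0362  0.0146  0.0017]
(0.516, -0.006, 0.22) 5 x [ 0.0148  0.0364 -0.0001]
(0.516, -0.006, 0.05) 4 x [-0.0003  0.0002  0.0425]
```

Request:
carry_out --rows '[{"claw":20,"dx":-0.036,"dy":0.015,"dz":0,"spin":0},{"claw":20,"dx":-0.036,"dy":0.015,"dz":0,"spin":0},{"claw":20,"dx":-0.036,"dy":0.015,"dz":0,"spin":0},{"claw":20,"dx":0.015,"dy":0.036,"dz":0,"spin":0},{"claw":20,"dx":0.015,"dy":0.036,"dz":0,"spin":0},{"claw":20,"dx":0.015,"dy":0.036,"dz":0,"spin":0},{"claw":20,"dx":0.015,"dy":0.036,"dz":0,"spin":0},{"claw":20,"dx":0.015,"dy":0.036,"dz":0,"spin":0},{"claw":20,"dx":0,"dy":0,"dz":0,"spin":0}]'

```text
t: 7.32
position: [0.5146, -0.0116, 0.2189]
orientation: [3.14, 0.002, -0.312]
wrist_force: [-0.3, 0.5, -2.0]
width: 0.0342
finger_force: 51.2
```

```bash
python3 -c "
from h import *
plan((.516,-.006,.12),(.516,-.006,.028),step=.03)"
```

```text
pos [ 0.5146 -0.0116  0.2189] rpy [ 3.14e+00  2.00e-03 -3.12e-01] F [-0.3  0.5 -2. ] w 0.0342 t 7.325
(0.516, -0.006, 0.12) 4 x [-0.     -0.0015  0.0247]
(0.516, -0.006, 0.028) 4 x [ 0.0001 -0.      0.023 ]
```

Request:
carry_out --rows '[{"claw":20,"dx":0,"dy":-0.0015,"dz":0.025,"spin":0},{"claw":20,"dx":0,"dy":-0.0015,"dz":0.025,"spin":0},{"claw":20,"dx":0,"dy":-0.0015,"dz":0.025,"spin":0},{"claw":20,"dx":0,"dy":0,"dz":0.025,"spin":0},{"claw":20,"dx":0,"dy":0,"dz":0.025,"spin":0},{"claw":20,"dx":0,"dy":0,"dz":0.025,"spin":0},{"claw":20,"dx":0,"dy":0,"dz":0.025,"spin":0},{"claw":20,"dx":0,"dy":0,"dz":0.012,"spin":0},{"claw":20,"dx":0,"dy":0,"dz":0,"spin":0}]'

```text
t: 8.45
position: [0.516, -0.0023, 0.0325]
orientation: [3.142, 0.002, -0.305]
wrist_force: [0.0, -0.1, -1.8]
width: 0.0339
finger_force: 51.1
```

Request:
carry_out --rows '[{"claw":20,"dx":0,"dy":0,"dz":0.006,"spin":0},{"claw":20,"dx":0,"dy":0,"dz":0.005,"spin":0},{"claw":20,"dx":0,"dy":0,"dz":0.003,"spin":0},{"claw":20,"dx":0,"dy":0,"dz":0,"spin":0}]'

```text
t: 8.95
position: [0.5169, -0.003, 0.0192]
orientation: [3.141, 0.0, -0.306]
wrist_force: [0.4, -1.0, -1.8]
width: 0.0342
finger_force: 51.1
```

Request:
carry_out --rows '[{"claw":20,"dx":0,"dy":0,"dz":0.001,"spin":0},{"claw":20,"dx":0,"dy":0,"dz":0.001,"spin":0},{"claw":20,"dx":0,"dy":0,"dz":0,"spin":0}]'

```text
t: 9.32
position: [0.5169, -0.0029, 0.0172]
orientation: [3.141, 0.0, -0.306]
wrist_force: [0.2, 1.0, -1.7]
width: 0.0334
finger_force: 51.1
```

Request:
carry_out --rows '[{"claw":20,"dx":0,"dy":0,"dz":0.001,"spin":0},{"claw":20,"dx":0,"dy":0,"dz":0.001,"spin":0},{"claw":20,"dx":0,"dy":0,"dz":0,"spin":0}]'

```text
t: 9.7
position: [0.5171, -0.0029, 0.0167]
orientation: [3.14, 0.0, -0.306]
wrist_force: [-6.5, -0.2, 11.5]
width: 0.034
finger_force: 52.8
```

Request:
carry_out --rows '[{"claw":20,"dx":0,"dy":0,"dz":-0.001,"spin":0},{"claw":45,"dx":0,"dy":0,"dz":0,"spin":0},{"claw":60,"dx":0,"dy":0,"dz":0,"spin":0},{"claw":60,"dx":0,"dy":0,"dz":0,"spin":0},{"claw":60,"dx":0,"dy":0,"dz":-0.02,"spin":0},{"claw":60,"dx":0,"dy":0,"dz":-0.04,"spin":0},{"claw":60,"dx":0,"dy":0,"dz":-0.05,"spin":0},{"claw":60,"dx":0,"dy":0,"dz":-0.05,"spin":0},{"claw":60,"dx":0,"dy":0,"dz":-0.05,"spin":0},{"claw":0,"dx":0,"dy":0,"dz":0,"spin":0},{"claw":0,"dx":0,"dy":0,"dz":0,"spin":0},{"claw":0,"dx":0,"dy":0,"dz":0,"spin":0}]'

```text
t: 11.2
position: [0.5161, -0.0029, 0.2252]
orientation: [3.141, 0.002, -0.306]
wrist_force: [0.2, 1.3, -0.2]
width: 0.0001
finger_force: 0.0
```

```bash
python3 - <<'E'
from h import *
from plant import optics
plan((.45,-.1,.227),(.558,-.125,.227),(.558,-.125,.165))
S=optics.capture("scene");T=optics.capture("top")
f=lambda c,x,y,w,h,s: cv2.resize(c["img"][y:y+h,x:x+w,::-1],None,fx=s,fy=s,interpolation=cv2.INTER_CUBIC)
cv2.imwrite("pics/p.png",np.hstack([f(S,230,100,150,190,3),f(T,240,150,140,190,3)[:570]]))
E
```

```text
pos [ 0.5161 -0.0029  0.2252] rpy [ 3.141e+00  2.000e-03 -3.060e-01] F [ 0.2  1.3 -0.2] w 0.0001 t 11.2
(0.45, -0.1, 0.227) 3 x [-0.0113  0.0375 -0.0005]
(0.558, -0.125, 0.227) 3 x [ 0.0368 -0.0029 -0.0001]
(0.558, -0.125, 0.165) 2 x [ 0.0001 -0.      0.031 ]
```

View pics/p.png

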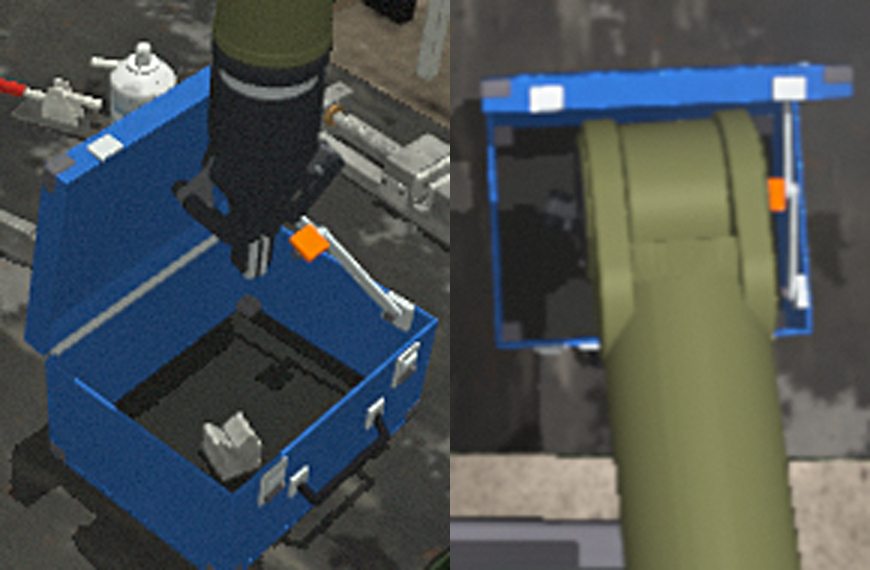

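The V-block stands upright on the case floor, at (230,445) in the crop, and the stay with its orange pad at (308,241) is still locked. The tool can't tilt, so I'll press with the back finger of the open gripper, which keeps the body clear of the lid.

Request:
carry_out --rows '[{"claw":0,"dx":-0.03,"dy":0,"dz":0,"spin":-10.1},{"claw":0,"dx":-0.03,"dy":0,"dz":0,"spin":-10.1},{"claw":0,"dx":0,"dy":0,"dz":0,"spin":-10.1},{"claw":0,"dx":0,"dy":0,"dz":0,"spin":-10.1},{"claw":0,"dx":0,"dy":0,"dz":0,"spin":-10.1},{"claw":0,"dx":0,"dy":0,"dz":0,"spin":-10.1},{"claw":0,"dx":0,"dy":0,"dz":0,"spin":-10.1},{"claw":100,"dx":0,"dy":0,"dz":0,"spin":-10.1},{"claw":100,"dx":0,"dy":0,"dz":0,"spin":-10.1},{"claw":100,"dx":0,"dy":0,"dz":0,"spin":-10.1},{"claw":100,"dx":0,"dy":0,"dz":0,"spin":-10.1},{"claw":100,"dx":0,"dy":0,"dz":0,"spin":0}]'

```text
t: 12.8
position: [0.4583, 0.0101, 0.2257]
orientation: [-3.14, -0.001, 1.632]
wrist_force: [1.0, 0.0, 0.2]
width: 0.0854
finger_force: 0.0
```

```bash
python3 -c "
from h import *
plan((.48,-.128,.225),(.506,-.128,.17),step=.04)
from plant import ctrl;print(ctrl.state()['joint_positions'])"
```

```text
pos [0.4583 0.0101 0.2257] rpy [-3.140e+00 -1.000e-03  1.632e+00] F [1.  0.  0.2] w 0.0854 t 12.8
(0.48, -0.128, 0.225) 4 x [-0.0348  0.0033  0.0001]
(0.506, -0.128, 0.17) 2 x [-0.0008  0.013   0.0275]
[ 0.69567262 -0.07705318 -0.73046716  1.88650103 -0.05362635  1.31420932
  0.04133379]
```

Request:
carry_out --rows '[{"claw":100,"dx":-0.035,"dy":0.003,"dz":0,"spin":0},{"claw":100,"dx":-0.035,"dy":0.003,"dz":0,"spin":0},{"claw":100,"dx":-0.035,"dy":0.003,"dz":0,"spin":0},{"claw":100,"dx":-0.034,"dy":0.004,"dz":0,"spin":0},{"claw":100,"dx":0,"dy":0.013,"dz":0.02,"spin":0},{"claw":100,"dx":0,"dy":0.013,"dz":0.02,"spin":0},{"claw":100,"dx":0,"dy":0,"dz":0,"spin":0}]'

```text
t: 13.68
position: [0.5054, -0.1257, 0.1844]
orientation: [-3.138, -0.003, 1.631]
wrist_force: [-0.3, -0.5, 1.1]
width: 0.0855
finger_force: 0.0
```

```bash
python3 - <<'E'
from h import *
from plant import optics
plan((.506,-.128,.16),(.508,-.128,.14))
S=optics.capture("scene")
f=lambda c,x,y,w,h,s: cv2.resize(c["img"][y:y+h,x:x+w,::-1],None,fx=s,fy=s,interpolation=cv2.INTER_CUBIC)
cv2.imwrite("pics/q.png",f(S,270,110,130,110,5))
E
```

```text
pos [ 0.5054 -0.1257  0.1844] rpy [-3.138e+00 -3.000e-03  1.631e+00] F [-0.3 -0.5  1.1] w 0.0855 t 13.675
(0.506, -0.128, 0.16) 1 x [-0.0024  0.0006  0.0244]
(0.508, -0.128, 0.14) 1 x [-0.0002  0.0021  0.02  ]
```

View pics/q.png

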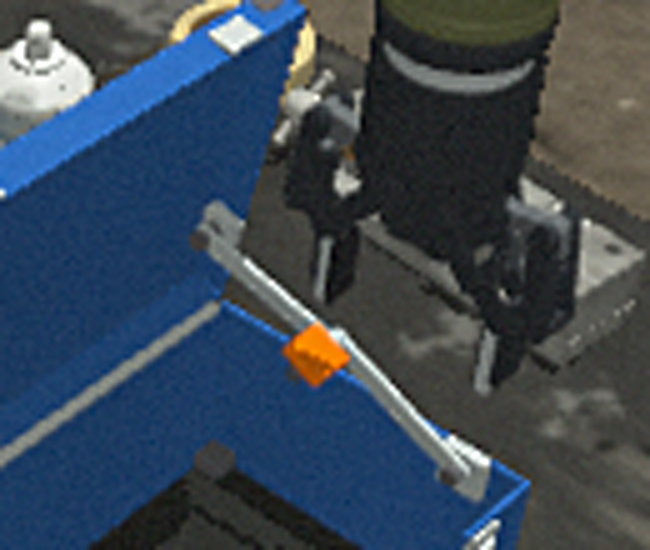

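The back fingertip is at about (330,300) in the crop and the pad at (316,355). I'll project the expected tip position as a check.

```bash
python3 - <<'E'
from h import *
import pickle
from plant import ctrl
S=pickle.load(open("c0.pkl","rb"))["scene"]; s=ctrl.state()
R=Rn.from_euler('xyz',s["orientation"]).as_matrix()
for sg in(1,-1):
  for y in(.0425,.057):
    for x in(-.011,.011):
      print(sg*y,x,[((proj(S,s["position"]+R@[x,sg*y,-b])-[270,110])*5).round() for b in(.0,.013)])
print(((proj(S,np.array([.5582,-.1254,.153]))-[270,110])*5))
E
```

```text
0.0425 -0.011 [array([348., 304.]), array([351., 284.])]
0.0425 0.011 [array([320., 325.]), array([322., 305.])]
0.057 -0.011 [array([325., 291.]), array([327., 271.])]
0.057 0.011 [array([296., 311.]), array([299., 291.])]
-0.0425 -0.011 [array([489., 386.]), array([494., 366.])]
-0.0425 0.011 [array([462., 409.]), array([466., 388.])]
-0.057 -0.011 [array([515., 401.]), array([519., 380.])]
-0.057 0.011 [array([487., 424.]), array([491., 403.])]
[314.35937888 352.46588404]
```

Request:
carry_out --rows '[{"claw":100,"dx":-0.002,"dy":0.006,"dz":0,"spin":0},{"claw":100,"dx":0,"dy":0,"dz":0.012,"spin":0},{"claw":100,"dx":0,"dy":0,"dz":0.012,"spin":0},{"claw":100,"dx":0,"dy":0,"dz":0.006,"spin":0},{"claw":100,"dx":0,"dy":0,"dz":0.004,"spin":0},{"claw":100,"dx":0,"dy":0,"dz":0,"spin":0}]'

```text
t: 14.48
position: [0.5122, -0.1279, 0.1521]
orientation: [-3.141, -0.0, 1.633]
wrist_force: [-0.6, -0.1, -0.4]
width: 0.0853
finger_force: 0.0
```

Request:
carry_out --rows '[{"claw":100,"dx":0,"dy":0,"dz":0.003,"spin":0},{"claw":100,"dx":0,"dy":0,"dz":0.003,"spin":0},{"claw":100,"dx":0,"dy":0,"dz":0.003,"spin":0},{"claw":100,"dx":0,"dy":0,"dz":0.003,"spin":0},{"claw":100,"dx":0,"dy":0,"dz":0,"spin":0}]'

```text
t: 15.1
position: [0.5133, -0.1279, 0.141]
orientation: [3.139, 0.001, 1.633]
wrist_force: [1.4, -0.2, 3.0]
width: 0.0856
finger_force: 1.3
```

Request:
carry_out --rows '[{"claw":100,"dx":0,"dy":0.001,"dz":0.003,"spin":0},{"claw":100,"dx":0,"dy":0.001,"dz":0.003,"spin":0},{"claw":100,"dx":0,"dy":0.001,"dz":0.003,"spin":0},{"claw":100,"dx":0,"dy":0,"dz":0,"spin":0}]'

```text
t: 15.6
position: [0.5159, -0.1278, 0.1315]
orientation: [3.141, 0.0, 1.633]
wrist_force: [1.3, 0.2, 4.5]
width: 0.085
finger_force: 1.6
```

Request:
carry_out --rows '[{"claw":100,"dx":0,"dy":0.001,"dz":0.003,"spin":0},{"claw":100,"dx":0,"dy":0.001,"dz":0.003,"spin":0},{"claw":100,"dx":0,"dy":0.001,"dz":0.003,"spin":0},{"claw":100,"dx":0,"dy":0,"dz":0.003,"spin":0},{"claw":100,"dx":0,"dy":0,"dz":0,"spin":0}]'

```text
t: 16.23
position: [0.5199, -0.1276, 0.1204]
orientation: [3.138, 0.001, 1.633]
wrist_force: [2.4, -0.5, 6.4]
width: 0.0853
finger_force: 3.1
```

Request:
carry_out --rows '[{"claw":100,"dx":0,"dy":0,"dz":0.003,"spin":0},{"claw":100,"dx":0,"dy":0,"dz":0.003,"spin":0},{"claw":100,"dx":0,"dy":0,"dz":0.002,"spin":0},{"claw":100,"dx":0,"dy":0,"dz":0,"spin":0}]'

```text
t: 16.73
position: [0.5216, -0.1275, 0.1135]
orientation: [3.135, 0.001, 1.634]
wrist_force: [4.5, 1.0, 9.6]
width: 0.0859
finger_force: 4.7
```

```bash
python3 - <<'E'
from h import *
from plant import optics
plan((.506,-.128,.16))
S=optics.capture("scene")
f=lambda c,x,y,w,h,s: cv2.resize(c["img"][y:y+h,x:x+w,::-1],None,fx=s,fy=s,interpolation=cv2.INTER_CUBIC)
cv2.imwrite("pics/r.png",f(S,230,90,160,110,5))
E
```

```text
pos [ 0.5216 -0.1275  0.1135] rpy [3.135e+00 1.000e-03 1.634e+00] F [4.5 1.  9.6] w 0.0859 t 16.725
(0.506, -0.128, 0.16) 1 x [ 0.0004 -0.0152 -0.0466]
```

View pics/r.png

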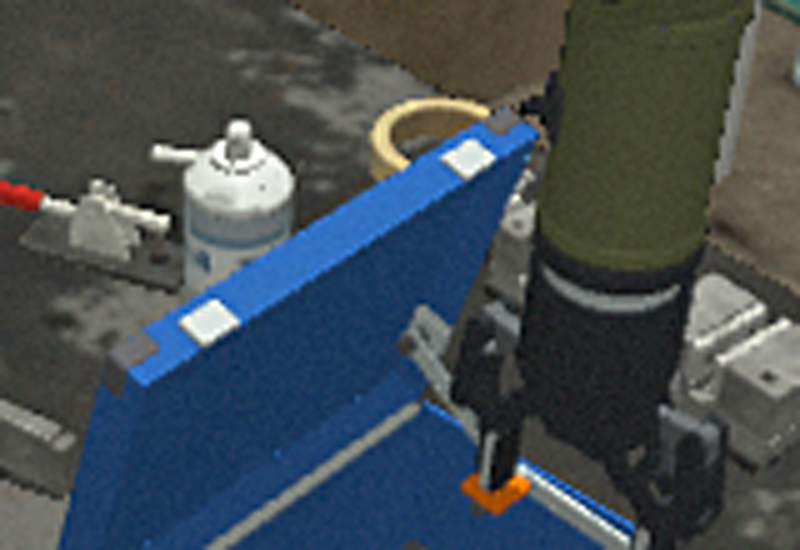

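The knee is down and clearly broken: the pad is now at (495,492) in the crop, level with the rim, and the lid is still clear of the gripper. I'll back out and go over the lid.

Request:
carry_out --rows '[{"claw":100,"dx":0,"dy":0,"dz":-0.008,"spin":0},{"claw":100,"dx":0,"dy":-0.008,"dz":-0.015,"spin":0},{"claw":100,"dx":0,"dy":-0.015,"dz":-0.03,"spin":0},{"claw":100,"dx":0,"dy":-0.015,"dz":-0.04,"spin":0},{"claw":50,"dx":0.03,"dy":-0.01,"dz":-0.04,"spin":0},{"claw":0,"dx":0.03,"dy":0,"dz":-0.05,"spin":0},{"claw":0,"dx":0.03,"dy":0,"dz":-0.05,"spin":0},{"claw":0,"dx":0,"dy":0,"dz":-0.03,"spin":0},{"claw":0,"dx":0,"dy":0,"dz":0,"spin":0}]'

```text
t: 17.9
position: [0.4648, -0.0404, 0.3766]
orientation: [3.139, 0.002, 1.634]
wrist_force: [-0.5, -0.6, -0.6]
width: -0.0001
finger_force: 0.0
```

```bash
python3 - <<'E'
from h import *
from plant import optics
T=optics.capture("top");S=optics.capture("scene")
plan((.668,-.03,.375),(.668,-.03,.29))
f=lambda c,x,y,w,h,s: cv2.resize(c["img"][y:y+h,x:x+w,::-1],None,fx=s,fy=s,interpolation=cv2.INTER_CUBIC)
cv2.imwrite("pics/s.png",np.hstack([f(S,220,60,160,220,2.5),f(T,240,150,140,220,2.5)]))
E
```

```text
pos [ 0.4639 -0.041   0.3736] rpy [-3.14   0.     1.633] F [ 0.1 -0.4 -0.5] w 0.0002 t 18.0
(0.668, -0.03, 0.375) 4 x [-0.0004  0.0511 -0.0004]
(0.668, -0.03, 0.29) 2 x [0.     0.0001 0.0425]
```

View pics/s.png

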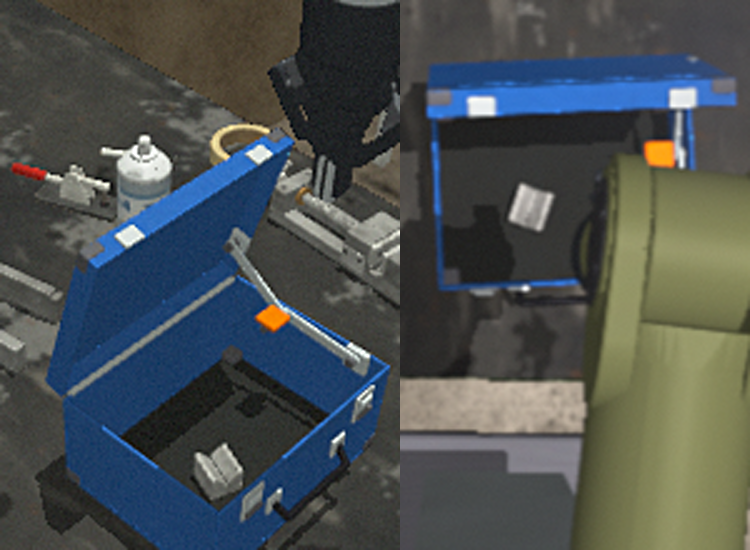

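The view shows the stay folded with its pad at (272,318), the lid leaning further forward and the block upright at (218,472).

Request:
carry_out --rows '[{"claw":0,"dx":0,"dy":0.051,"dz":0,"spin":0},{"claw":0,"dx":0,"dy":0.051,"dz":0,"spin":0},{"claw":0,"dx":0,"dy":0.051,"dz":0,"spin":0},{"claw":0,"dx":0,"dy":0.051,"dz":0,"spin":0},{"claw":0,"dx":0,"dy":0,"dz":0.03,"spin":0},{"claw":0,"dx":0,"dy":0,"dz":0.03,"spin":0},{"claw":0,"dx":0,"dy":0,"dz":0.028,"spin":0},{"claw":0,"dx":0,"dy":0,"dz":0,"spin":0}]'

```text
t: 19.0
position: [0.6661, -0.0289, 0.2819]
orientation: [-3.133, -0.0, 1.633]
wrist_force: [-0.3, 0.6, -0.5]
width: -0.0
finger_force: 0.0
```

```bash
python3 - <<'E'
from h import *
c=np.array([.538,-.035]); ex=np.array([.9977,.068]); ey=np.array([-.068,.9977])
W=[]
for ph in list(range(76,0,-4))+[0,-1]:
    p=np.radians(ph); s=.17
    P=np.array([.1-s*np.cos(p)+.025*np.sin(p)+.012,.115+s*np.sin(p)+.025*np.cos(p)])
    xy=c+ex*P[0]; W.append((*xy.round(4),P[1].round(4)))
plan(*W)
E
```

```text
pos [ 0.6661 -0.0289  0.2819] rpy [-3.133 -0.     1.633] F [-0.3  0.6 -0.5] w -0.0 t 19.0
(np.float64(0.6329), np.float64(-0.0285), np.float64(0.286)) 1 x [ 0.0025 -0.0332 -0.0038]
(np.float64(0.6211), np.float64(-0.0293), np.float64(0.2844)) 1 x [-0.0001 -0.0118  0.0017]
(np.float64(0.6093), np.float64(-0.0301), np.float64(0.282)) 1 x [-0.0001 -0.0118  0.0025]
(np.float64(0.5978), np.float64(-0.0309), np.float64(0.2788)) 1 x [-0.0001 -0.0115  0.0033]
(np.float64(0.5865), np.float64(-0.0317), np.float64(0.2747)) 1 x [-0.0001 -0.0113  0.0042]
(np.float64(0.5756), np.float64(-0.0324), np.float64(0.2699)) 1 x [-0.     -0.0109  0.0049]
(np.float64(0.565), np.float64(-0.0332), np.float64(0.2644)) 1 x [-0.0001 -0.0106  0.0056]
(np.float64(0.5548), np.float64(-0.0339), np.float64(0.2581)) 1 x [-0.0001 -0.0102  0.0064]
(np.float64(0.5451), np.float64(-0.0345), np.float64(0.2511)) 1 x [ 0.     -0.0097  0.0071]
(np.float64(0.5358), np.float64(-0.0351), np.float64(0.2434)) 1 x [-0.     -0.0093  0.0078]
(np.float64(0.5272), np.float64(-0.0357), np.float64(0.2351)) 1 x [-0.0001 -0.0086  0.0084]
(
[... 211 characters left out ...]
t64(-0.0373), np.float64(0.207)) 1 x [-0.0001 -0.0067  0.01  ]
(np.float64(0.4989), np.float64(-0.0377), np.float64(0.1966)) 1 x [-0.     -0.0059  0.0104]
(np.float64(0.4936), np.float64(-0.038), np.float64(0.1859)) 1 x [ 0.     -0.0052  0.0107]
(np.float64(0.489), np.float64(-0.0383), np.float64(0.1748)) 1 x [-0.     -0.0045  0.0111]
(np.float64(0.4853), np.float64(-0.0386), np.float64(0.1634)) 1 x [-0.0001 -0.0036  0.0114]
(np.float64(0.4823), np.float64(-0.0388), np.float64(0.1518)) 1 x [-0.     -0.0029  0.0116]
(np.float64(0.4801), np.float64(-0.0389), np.float64(0.14)) 1 x [ 0.     -0.0021  0.0118]
(np.float64(0.4797), np.float64(-0.039), np.float64(0.137)) 1 x [-0.0001 -0.0004  0.003 ]
```

Request:
carry_out --rows '[{"claw":0,"dx":0,"dy":-0.017,"dz":-0.002,"spin":0},{"claw":0,"dx":0,"dy":-0.016,"dz":-0.002,"spin":0},{"claw":0,"dx":0,"dy":-0.012,"dz":0.002,"spin":0},{"claw":0,"dx":0,"dy":-0.012,"dz":0.0025,"spin":0},{"claw":0,"dx":0,"dy":-0.0115,"dz":0.0035,"spin":0},{"claw":0,"dx":0,"dy":0,"dz":0,"spin":0}]'

```text
t: 19.75
position: [0.5997, -0.0324, 0.2832]
orientation: [3.141, 0.001, 1.633]
wrist_force: [0.4, 0.7, 3.2]
width: 0.0
finger_force: 1.1
```

Request:
carry_out --rows '[{"claw":0,"dx":0,"dy":-0.0115,"dz":0.004,"spin":0},{"claw":0,"dx":0,"dy":-0.011,"dz":0.005,"spin":0},{"claw":0,"dx":0,"dy":0,"dz":0,"spin":0}]'

```text
t: 20.12
position: [0.5769, -0.0338, 0.2731]
orientation: [-3.14, 0.0, 1.633]
wrist_force: [0.8, 1.0, 1.0]
width: 0.0002
finger_force: 0.4
```

Request:
carry_out --rows '[{"claw":0,"dx":0,"dy":-0.0105,"dz":0.006,"spin":0},{"claw":0,"dx":0,"dy":-0.01,"dz":0.0065,"spin":0},{"claw":0,"dx":0,"dy":-0.0095,"dz":0.007,"spin":0},{"claw":0,"dx":0,"dy":-0.0095,"dz":0.008,"spin":0},{"claw":0,"dx":0,"dy":-0.0085,"dz":0.0085,"spin":0},{"claw":0,"dx":0,"dy":0,"dz":0,"spin":0}]'

```text
t: 20.88
position: [0.5285, -0.0369, 0.2363]
orientation: [-3.139, -0.0, 1.633]
wrist_force: [-0.1, 0.1, -1.8]
width: -0.0001
finger_force: 0.0
```

Request:
carry_out --rows '[{"claw":0,"dx":0,"dy":-0.008,"dz":0.009,"spin":0},{"claw":0,"dx":0,"dy":-0.0075,"dz":0.0095,"spin":0},{"claw":0,"dx":0,"dy":-0.0065,"dz":0.01,"spin":0},{"claw":0,"dx":0,"dy":-0.006,"dz":0.0105,"spin":0},{"claw":0,"dx":0,"dy":-0.005,"dz":0.0105,"spin":0},{"claw":0,"dx":0,"dy":0,"dz":0,"spin":0}]'

```text
t: 21.62
position: [0.4957, -0.0388, 0.1864]
orientation: [-3.14, -0.0, 1.633]
wrist_force: [0.1, 0.3, 0.5]
width: 0.0
finger_force: 0.0
```

```bash
python3 - <<'E'
from h import *
plan((.489,-.038,.175),(.480,-.039,.14),(.48,-.039,.136))
E
```

```text
pos [ 0.4957 -0.0388  0.1864] rpy [-3.14  -0.     1.633] F [0.1 0.3 0.5] w 0.0 t 21.625
(0.489, -0.038, 0.175) 1 x [ 0.0012 -0.0067  0.0114]
(0.48, -0.039, 0.14) 1 x [-0.0005 -0.009   0.035 ]
(0.48, -0.039, 0.136) 1 x [-0.     0.     0.004]
```

Request:
carry_out --rows '[{"claw":0,"dx":0,"dy":-0.005,"dz":0.009,"spin":0},{"claw":0,"dx":0,"dy":-0.004,"dz":0.009,"spin":0},{"claw":0,"dx":0,"dy":-0.003,"dz":0.009,"spin":0},{"claw":0,"dx":0,"dy":-0.002,"dz":0.009,"spin":0},{"claw":0,"dx":0,"dy":0,"dz":0.006,"spin":0},{"claw":0,"dx":0,"dy":0,"dz":0,"spin":0}]'

```text
t: 22.38
position: [0.482, -0.0396, 0.1449]
orientation: [-3.14, -0.001, 1.633]
wrist_force: [-0.0, 0.3, 0.5]
width: 0.0002
finger_force: 0.0
```

Request:
carry_out --rows '[{"claw":0,"dx":0,"dy":0,"dz":0.003,"spin":0},{"claw":0,"dx":0,"dy":0,"dz":0.003,"spin":0},{"claw":0,"dx":0,"dy":0,"dz":0.002,"spin":0},{"claw":0,"dx":0,"dy":0,"dz":0,"spin":0}]'

```text
t: 22.88
position: [0.4827, -0.0396, 0.14]
orientation: [-3.14, 0.001, 1.633]
wrist_force: [-8.2, 0.5, 18.3]
width: -0.0002
finger_force: 9.1
```

```bash
python3 - <<'E'
from h import *
from plant import optics
S=optics.capture("scene")
f=lambda c,x,y,w,h,s: cv2.resize(c["img"][y:y+h,x:x+w,::-1],None,fx=s,fy=s,interpolation=cv2.INTER_CUBIC)
cv2.imwrite("pics/u.png",f(S,220,120,190,190,3))
E
```

```text
(no output)
```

View pics/u.png

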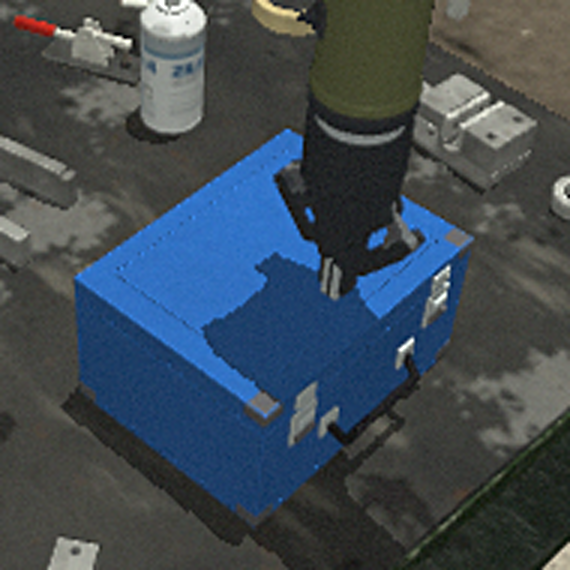

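The lid is fully shut on the rim with the fingertips at (335,290) still pressing it at z = 0.140. I'll retreat straight up.

Request:
carry_out --rows '[{"claw":0,"dx":0,"dy":0,"dz":-0.01,"spin":0},{"claw":0,"dx":0,"dy":0,"dz":-0.03,"spin":0},{"claw":0,"dx":0,"dy":0,"dz":-0.05,"spin":0},{"claw":0,"dx":0,"dy":0,"dz":-0.03,"spin":0},{"claw":0,"dx":0,"dy":0,"dz":0,"spin":0},{"claw":0,"dx":0,"dy":0,"dz":0,"spin":0}]'

```text
t: 23.68
position: [0.4824, -0.0397, 0.257]
orientation: [-3.141, -0.0, 1.633]
wrist_force: [-0.4, -0.4, -0.8]
width: -0.0
finger_force: 0.0
```

```bash
python3 - <<'E'
from plant import job_done
print(job_done())
E
```

```text
the job is handed in; nothing more can be done
None
```

The job is handed in at about 24 s on the robot clock, with no verdict returned: the V-block was set down upright in the case, the stay broken at its pad, and the lid lowered until it looked fully shut, with the other block and spanner not touched.

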